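Close and bolt the pet carrier

TASK

Make the pet carrier safe to travel: push its roof hatch down until it is fully shut, then hold the spring catch down with one fingertip while the other fingertip slides the bolt forward into the hatch's keeper, as far as it goes. Let the catch spring back up so that it locks the bolt, and come away. Only push and press: leave the carrier standing where it is, do not raise the hatch any further, and do not disturb the vial on its roof or the things around it.

Things in the scene. Friction and masses are not known exactly. Their poses are not given: they have to be found in the camera images.
- carrier: Wire pet carrier: grey-blue tray, wire walls, grey roof; 280 (x) x 350 (y; 392 over end handles) x 160 mm to the roof surface. 5 kg, loose on rubber feet: slides if pushed over about 25 N. Origin: centre of underside; +x from the bolt's side to the hatch hinge, y left, z up. Carrier x -140 to -10 mm is a fixed roof deck with the bolt unit; behind it lies the hatch. 'Above roof' means above carrier z = 160 mm.
- hatch (a joint): Roof hatch angle, rad: 0 = shut, level with the roof; grows as its front edge rises (starts part open; limit 0.9). Hinge line along carrier y at carrier x = 128 mm, roof height. Stiff friction hinge: stays where it is left; pushing the front edge down takes about 2 to 5 N. The bolt cannot enter the keeper unless the hatch is shut.
- hatch_edge (a point): Middle of the hatch's front edge, upper face, 135 mm from the hinge line. Hatch 260 mm wide in y. The first 36 mm behind the edge is a flat steel strip, the place to push, left or right of the keeper (staple for the bolt, 23 mm wide, 19 mm high) in its middle. Axes: x along the hatch to the hinge, y left along the edge, z out of its upper face; shut, they equal the carrier's.
- bolt (a joint): Bolt travel, m, along carrier +x: 0 = drawn back (start), 0.026 = fully home in the keeper. 1.5 N of friction; stays where it is left. From about 0.0015 on it is blocked unless the catch is held down; the catch can spring up and lock it again only from about 0.0245 on.
- bolt_tab (a point): Centre of the rear face (towards carrier -x, the face to push) of the bolt's black upright thumb tab: 6 mm thick in x, 28 mm wide (14 mm either side in y), from 13 to 47 mm above roof (this point: 30 mm, carrier y = -18 mm). Pushing it along carrier +x shoots the bolt. Axes as the carrier's. Apart from tab and catch all of the bolt unit stays below 20 mm above roof, so a fingertip 21 mm or more above roof clears it.
- bolt_tip (a point): Centre of the front end of the bolt's round steel rod, 10 mm thick, along carrier x at carrier y = 0, 10 mm above roof.
- catch (a joint): Spring safety catch, rad: 0 = up, locking the bolt; 0.5 = stop, fully down. A rocker on a pin along carrier x (carrier y = 22 mm, 24 mm above roof): pressing its edge down lifts its tooth off the bolt. Bolt free from about 0.25 (edge 7 mm down); 0.38 (10 mm) is good; stop at 13 mm. Springs back when let go (2.5 N at the edge when up, 6.5 N at the stop). Let go half-way, it rests on the bolt's collar at 0.2.
- catch_edge (a point): Middle of the top of the catch's orange rolled edge, the place to press: round bar, 9 mm thick, 88 mm long along carrier x (carrier x -118 to -30 mm), carrier y = 48 mm, top 34.5 mm above roof when up. Press it anywhere; a fingertip can slide along it. It lies 66 mm left of bolt_tab: with fingers in line with carrier y and 66 mm between finger centres, one is on the edge, the other behind the tab.
- vial_blue: Small vial with grey cap and blue label, 25 mm across, 50 mm tall, standing on the right front part of the carrier's roof; origin: centre of its underside. Bystander.
- carton: Small carton, white and turquoise, 55x110x30 mm, lying left of the carrier; origin: centre of its underside. Bystander.
- forceps: Steel forceps, 22x140x11 mm, lying right of the carrier. Bystander.
- vial_pink: Small vial with pink cap, 25 mm across, 52 mm tall, standing right of the carrier. Bystander.
- sample_cup: Sample cup with red lid, 60 mm across, 64 mm tall, standing left of the carrier. Bystander.
- syringe: Syringe with a pink needle cap, 28x159x17 mm, lying right of the carrier towards the robot. Bystander.

How it is judged:
On the way, in this order (a step that is already met when the one before it is completed fails the run):
1. the hatch is pushed fully shut while the bolt is still drawn back (value of joint hatch below 0.03 rad and value of joint bolt below 0.006 m), for 0.2 s.
2. the bolt is slid across while the catch is held down (value of joint bolt above 0.016 m and value of joint catch above 0.225 rad and value of joint hatch below 0.03 rad), for 0.05 s.
At the end, for the whole second after the job is handed in: hatch shut (under 0.03 rad), bolt home in the keeper (over 23 of its 26 mm, its tip at least 17 mm past the hatch's front edge), catch sprung back up (under 0.06 rad), carrier standing level and at rest (value of joint hatch below 0.03 rad and value of joint bolt above 0.023 m and value of joint catch below 0.06 rad and x of bolt_tip in the frame of hatch_edge above 0.017 m and angle between carrier's own z axis and vertical below 0.03 rad and linear speed of carrier below 0.01 m/s); the robot touches nothing.
It fails at once if the carrier is lifted, tipped or shoved more than 30 mm (height (world z) of carrier above 0.012 m or angle between carrier's own z axis and vertical above 0.08 rad or distance of carrier from where it was at the start of the episode above 0.03 m).
It fails at once if the hatch is raised well beyond where it stood (value of joint hatch above 0.62 rad).
It fails at once if a thing round the work, or the vial on the roof, is moved more than 30 mm or lifted (distance of any of vial_blue, carton, forceps, vial_pink, sample_cup, syringe from where it was at the start of the episode above 0.03 m).
It fails at once if a vial or the sample cup is tipped over (angle between any of vial_blue, vial_pink, sample_cup's own z axis and vertical above 0.6 rad).
It also fails if it takes over 50 s, if anything falls off the work surface, if the arm or the gripper's body presses on something with over 40 N, if the wrist force passes 120 N, or if a joint passes its speed limit or range.

ROBOT

A 6-joint arm with a two-finger parallel gripper is mounted at the origin on a cart in front of the work surface, level with it; the furniture and walls round the work are solid. World frame = base frame: x ahead of the robot, y to its left, z up, the work surface at z = 0. Lengths are in m, angles in rad, forces in N, time in s.
With the tool pointing down it reaches from about 0.275 to 1 m from the base axis. Payload 8.4 kg.
Tool frame: the origin (TCP) lies at the very end of the fingers, on their centre line; the grasp point (between the pads) lies 19 mm behind it (bot.grip_point_offset is the distance from the TCP to the grasp point, in m); y points along the fingers, x is the direction in which the jaws open and shut, and the axes are right-handed (so a half turn about y gives the same grasp; the last joint's range is limited). The gripper opens to 85 mm and grips with 20 to 120 N. Pads are 22 mm wide; open, the fingers measure 114 mm over their backs; the gripper's body (76 mm by 85 mm) begins 54 mm behind the grasp point. The pads swing forward as they close: fully open they stand 13 mm farther back than shut.
Start: joints at [-1.246, 0.353, 1.633, -0, 1.155, -0.002], TCP at [0.201, -0.592, 0.231] pointing down, gripper open.
Joint ranges: [-2.63, 2.63], [-0.92, 2.1], [0.06, 2.66], [-1.3, 4.44], [0, 2.69], [-3.02, 3.02]. Speed limits (rad/s): [2.22, 2.22, 2.79, 3.14, 3.14, 3.14].

INTERFACE

Orientations are given as [roll, pitch, yaw] about the fixed x, y, z axes, in that order (R = Rz(yaw) Ry(pitch) Rx(roll)).
In Python, from station import get_state, cams, close_job, search_frame, silhouettes, bot gives the robot as it stands. The module is installed in compiled form; this text tells all that it offers.
- The arm moves only by the tool apply_moves, never from a script. Its argument "deltas" is a list that holds one entry, the list of rows, each a list of 7 numbers: the turn, a rotation vector about the tool's x, y, z as a fraction of full scale, then the shift along the tool's x, y, z as a fraction of full scale, then the opening, from 0 (shut) to 1 (fully open). In form: [[[rx, ry, rz, dx, dy, dz, hand], ...]]. A call has 1 to 12 rows; each row is the pose to reach, as a shift and turn from the pose measured when the call began, along the tool's axes at that moment, turning the shorter way round; what a row does not reach only later rows make up. Full scale, the value 1, is 0.5 m for a shift and pi rad for a turn. A row lasts 1/8 s, in which the tool goes at most 62.5 mm and 10.7 degrees, less where a joint would pass 70% of its speed; a pose out of reach is approached as far as the arm can. A call with a number of a shift or a turn outside -1 to 1 is refused whole. A call with a gripper value outside its range is refused whole. The fingers move at their own pace and stop on an object; "squeeze" is the grip in N (left out, the last holds). Time passes only in rows, so rows that repeat a pose let the fingers close. It gives the time, the measured TCP pose, the force and the opening at its end, in the units of the state.
- get_state(): the state, without advancing time (a new reading comes with each control period).
- cams.grab_frame(name): name is "scene" or "top" or "wrist"; returns a dict with "color" (420x560x3 uint8, blue, green, red), "mtx" (3x3 intrinsics, pixels), "R" (3x3) and "t" (3): a world point X has camera coordinates R X + t. Camera axes: x right, y down, z forward; pixel columns grow to the right and rows downward; lengths in m; the calibration is good to about 2 mm. A picture is of the moment at which its call begins. There is no depth.
- close_job(): hands the job in, once; it reports no verdict.
Trained networks look in a picture, given as the dict that the camera call returned (one of the last four; its "shot" number tells which), for a name from the list of things; names that differ only in an ending like _2 or _b are one class to them, and where a whole thing is asked for, a point or a joint stands for the part that bears it (a point fixed in the world has none). Each returns a list of dicts, best first, with "score" (0 to 1); they miss things now and then, are a little off and sometimes report something else, mostly with a low value. They report only what shows in the picture. A call takes as long as a camera call.
- search_frame(picture, target): "at" ([column, row] as shares, 0 to 1, of the picture: columns of its width, rows of its height, amid what is visible of it).
- silhouettes(picture, target): "region" (420x560 bool, what is visible of it) and "at" ([column, row] as shares, 0 to 1, of the picture: columns of its width, rows of its height, amid what is visible of it).
The state is a dict: "time": time; "joint_pos": joint angles; "qvel": joint speeds; "joint_efforts": joint torques, N m; "eef_pos": TCP position; "eef_rot": TCP orientation; "ft_force": force on the tool from outside, world axes, zero at the start; "ft_torque": the same for the moment, N m; "width": finger opening in m.
Only numpy, scipy, OpenCV 4.12 (cv2) and the standard library are available. Lean on these libraries where they do the work, as an engineer would, in place of code of your own. Each camera call takes 0.05 s, during which the arm holds its last target.

## Working session

There is one attempt and no reset: what is moved stays moved. The work goes in short steps, Python scripts to look and compute and a tool call to move; the robot and the scene stay as the last step left them, time stands still between calls to the robot, and variables do not carry over. Pictures are saved under pics/ and viewed, and the job is handed in when it is done.

Besides the shell and the picture viewer there is one more tool, called after ">>>" as a command line: name --argument value ..., lists and objects as JSON in quotes. apply_moves: Moves the arm, as the interface text tells. Shift numbers are shares of 0.5 m and turn numbers shares of pi rad, none past 1 either way. Its arguments: {"type":"object","properties":{"deltas":{"type":"array"},"squeeze":{"type":"number"}},"required":["deltas"]}

```bash
mkdir -p pics
python3 - <<'E'
from station import *
import cv2
s=get_state(); print({k:(v if not hasattr(v,'tolist') else v.tolist()) for k,v in s.items()}, bot.grip_point_offset)
for n in ["scene","top"]:
    p=cams.grab_frame(n); cv2.imwrite(f"pics/{n}1.png",p["color"]); print(n,p["mtx"].tolist(),p["R"].tolist(),p["t"].tolist())
    for t in ["carrier","hatch","hatch_edge","bolt_tab","catch_edge","bolt_tip","vial_blue"]:
        r=search_frame(p,t); print(t,[( [round(r_['at'][0]*560,1),round(r_['at'][1]*420,1)],round(r_['score'],2)) for r_ in r[:3]])
E
```

```text
{'time': 0.0, 'joint_pos': [-1.2464357969979398, 0.3536207008321142, 1.634138707947979, 1.6391991239751937e-05, 1.1551987137303017, -0.002380690611911891], 'qvel': [0.0006205738755210998, -0.0016999485945867856, 0.0006683469437121297, -0.0013161595072297518, 0.00048332275161232956, -0.0011078134525989213], 'joint_efforts': [-0.003797957324422896, -60.52529811859131, -34.20675873756409, -0.00017765737084118882, 0.009451915975660086, 2.0428465745681024e-05], 'eef_pos': [0.20046334666986215, -0.5914759263155694, 0.2305768662356982], 'eef_rot': [-1.5707780884896532, 0.0013654294198892636, -1.2440617222223498], 'ft_force': [0.2089659293825892, 0.4671490220745543, -0.39833563476608286], 'ft_torque': [5.1535954924184045e-05, 0.06563921322464508, -0.03328999400457747], 'width': 0.08544410586226944} 0.0187
scene [[389.22109534284414, 0.0, 275.0868209616886], [0.0, 389.22109534284414, 209.04154077784764], [0.0, 0.0, 1.0]] [[-0.4361997010530719, 0.8998393616493062, 0.004352473754013946], [0.68591429445629, 0.33562194566370296, -0.6456620557609375], [-0.5824529178068731, -0.27865217174010876, -0
[... 426 characters left out ...]
2224178875], [0.0, 0.0, 1.0]] [[0.009928563699353625, -0.9998948038152723, -0.010573784851522225], [-0.994633926897728, -0.008786230615759645, -0.10308323634602903], [0.10297948867066918, 0.011540513627438327, -0.9946165298537635]] [0.022971357796030215, 0.5212543311334064, 1.5981048831513887]
carrier [([275.5, 186.0], 0.66)]
hatch [([270.4, 171.7], 0.69)]
hatch_edge [([277.0, 172.4], 0.75), ([183.0, 183.4], 0.18)]
bolt_tab [([360.5, 245.0], 0.72), ([278.3, 210.3], 0.52)]
catch_edge [([260.8, 209.1], 0.71), ([275.7, 213.5], 0.66), ([273.2, 171.2], 0.38)]
bolt_tip [([274.8, 211.5], 0.65), ([191.4, 225.9], 0.6), ([375.1, 208.9], 0.26)]
vial_blue [([328.0, 219.2], 0.49), ([262.3, 212.0], 0.39)]
```

```bash
cd pics; python3 -c "
import cv2
for n,(a,b,c,d) in dict(top1=(130,260,190,380),scene1=(120,300,180,400)).items():
    i=cv2.imread(n+'.png')[a:b,c:d]; f=min(800/i.shape[1],600/i.shape[0]); f=int(f); cv2.imwrite(n+'z.png',cv2.resize(i,None,fx=f,fy=f,interpolation=cv2.INTER_CUBIC)); print(n,f)
"
```

```text
top1 4
scene1 3
```

View pics/top1.png

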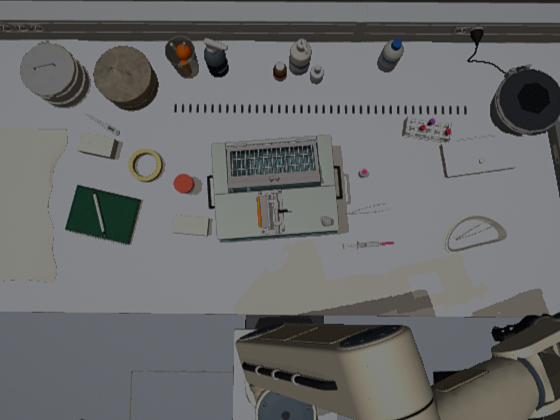

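View pics/scene1.png

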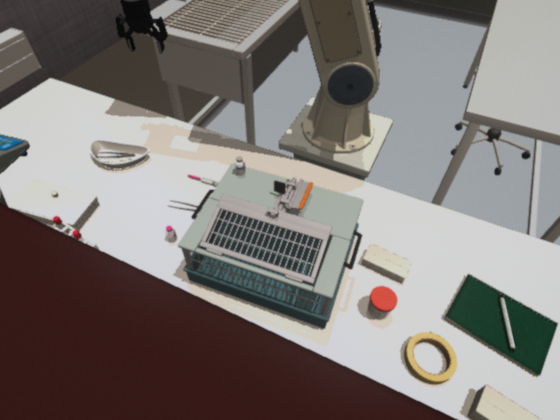

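```bash
sleep 0
```

```text
(no output)
```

View pics/top1z.png

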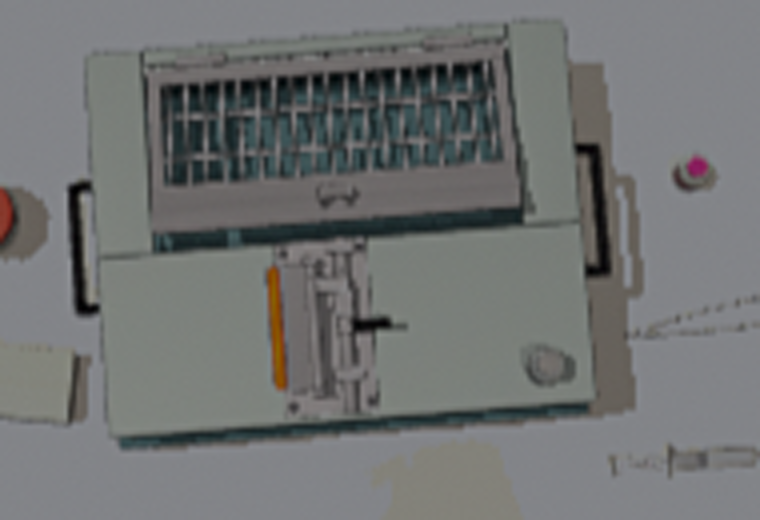

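View pics/scene1z.png

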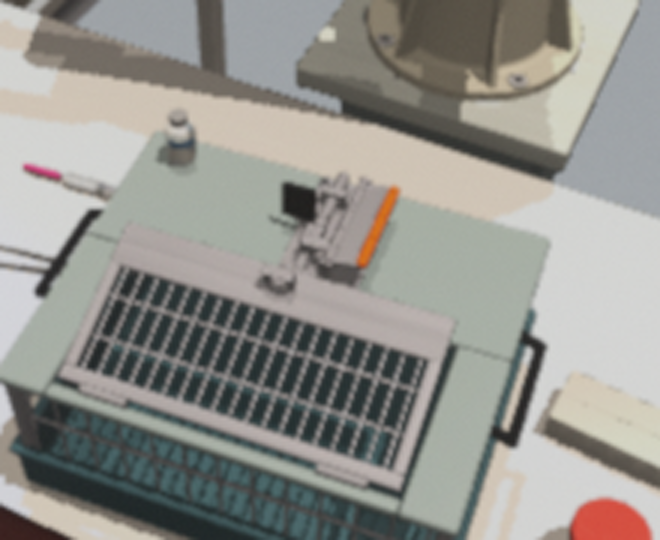

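```bash
cat > h.py <<'E'
import numpy as np
T=dict(mtx=np.array([[521.246377822722,0,277.4505809200843],[0,521.246377822722,209.13992224178875],[0,0,1]]),R=np.array([[0.009928563699353625,-0.9998948038152723,-0.010573784851522225],[-0.994633926897728,-0.008786230615759645,-0.10308323634602903],[0.10297948867066918,0.011540513627438327,-0.9946165298537635]]),t=np.array([0.022971357796030215,0.5212543311334064,1.5981048831513887]))
S=dict(mtx=np.array([[389.22109534284414,0,275.0868209616886],[0,389.22109534284414,209.04154077784764],[0,0,1]]),R=np.array([[-0.4361997010530719,0.8998393616493062,0.004352473754013946],[0.68591429445629,0.33562194566370296,-0.6456620557609375],[-0.5824529178068731,-0.27865217174010876,-0.7636108732350402]]),t=np.array([0.2161131462360198,-0.2749839305991243,1.3587062956449845]))
def proj(c,X):
    X=np.atleast_2d(X)@c['R'].T+c['t']; p=X@c['mtx'].T; return p[:,:2]/p[:,2:]
def world(q,P):
    P=np.atleast_2d(P); c,s=np.cos(q[2]),np.sin(q[2])
    return np.c_[q[0]+c*P[:,0]-s*P[:,1],q[1]+s*P[:,0]+c*P[:,1],P[:,2]]
E
cat > fit.py <<'E'
from h import *
from scipy.optimize import least_squares
C=[[-.14,.175,.16],[-.14,-.175,.16],[.14,.175,.16],[.14,-.175,.16],[-.118,.048,.1945],[-.03,.048,.1945]]
t=np.array([[109,436],[594,403],[88,53],[566,21],[281,389],[272,266]])/4+[190,130]
s=np.array([[548,242],[160,133],[465,530],[5,383],[393,189],[364,264]])/3+[180,120]
C=np.array(C)
f=lambda q:np.r_[(proj(T,world(q,C))-t).ravel(),(proj(S,world(q,C))-s).ravel()]
r=least_squares(f,[.55,0,0]); print(r.x,r.fun.reshape(-1,2).round(1))
q=r.x
for n,P in dict(edge=[-.074,.048,.1945],tab=[-.08,-.018,.19],vial=[-.1,-.12,.16]).items(): print(n,world(q,P),proj(T,world(q,P)),proj(S,world(q,P)))
from scipy.optimize import least_squares
v=least_squares(lambda x:np.r_[proj(T,[x[0],x[1],.21])[0]-(np.array([546,355])/4+[190,130])]*1.,[.4,-.1]).x; print(v)
for a in [.2,.25,.3,.35,.4,.45,.5]:
    e=np.array([[.128-.135*np.cos(a),y,.16+.135*np.sin(a)] for y in(.13,-.13)]); print(a,(4*(proj(T,world(q,e))-[190,130])).round().tolist(),(3*(proj(S,world(q,e))-[180,120])).round().tolist())
E
python3 fit.py
```

```text
[0.57302886 0.03849262 0.08944119] [[-1.2  0.8]
 [ 0.1 -0.8]
 [-2.4  0.3]
 [-1.7 -1.4]
 [-0.9  0.5]
 [-1.  -0. ]
 [ 1.6 -1.8]
 [-1.4 -1.2]
 [-1.3  1.2]
 [-3.9 -2. ]
 [ 1.2 -1.5]
 [-0.8 -0.2]]
edge [[0.49503719 0.07969092 0.1945    ]] [[258.17863169 212.0470887 ]] [[306.55430566 194.21666128]]
tab [[0.49495643 0.01341881 0.19      ]] [[281.89795224 212.44182454]] [[280.6257678  186.37970049]]
vial [[ 0.48414721 -0.08995992  0.16      ]] [[318.10416958 217.54909805]] [[245.15837123 178.68633043]]
[ 0.4766343  -0.10975539]
0.2 [[150.0, 241.0], [517.0, 211.0]] [[458.0, 326.0], [132.0, 231.0]]
0.25 [[149.0, 237.0], [518.0, 208.0]] [[458.0, 322.0], [131.0, 226.0]]
0.3 [[148.0, 233.0], [518.0, 203.0]] [[459.0, 319.0], [129.0, 222.0]]
0.35 [[146.0, 229.0], [518.0, 199.0]] [[459.0, 315.0], [127.0, 219.0]]
0.4 [[145.0, 224.0], [519.0, 194.0]] [[459.0, 312.0], [124.0, 215.0]]
0.45 [[144.0, 219.0], [519.0, 189.0]] [[459.0, 310.0], [122.0, 212.0]]
0.5 [[143.0, 213.0], [519.0, 183.0]] [[459.0, 308.0], [119.0, 209.0]]
```

```bash
cat >> h.py <<'E'
from scipy.spatial.transform import Rotation as Ro
def row(x,y,z,yaw,hand=0.6):
    from station import get_state
    s=get_state(); R0=Ro.from_euler('xyz',s['eef_rot']); d=R0.inv().apply(np.array([x,y,z])-s['eef_pos'])/.5
    w=(R0.inv()*Ro.from_euler('xyz',[-np.pi/2,0,yaw])).as_rotvec()/np.pi
    print('t',round(s['time'],2),'row',np.r_[w,d,hand].round(4).tolist(),'F',np.round(s['ft_force'],1),'w',round(s['width'],4),'pos',np.round(s['eef_pos'],4))
E
python3 -c "
from h import *
row(.20,-.59,.36,-1.244); row(.49,.045,.36,-1.481)"
```

```text
t 0.8 row [0.0, -0.0, -0.0, -0.004, -0.2574, 0.0001, 0.6] F [0.  0.1 0.6] w 0.0851 pos [ 0.2006 -0.5919  0.2313]
t 0.8 row [0.0, 0.0754, -0.0, -1.0206, -0.2575, 0.957, 0.6] F [0.  0.1 0.6] w 0.0851 pos [ 0.2006 -0.5919  0.2313]
```

>>> apply_moves --deltas '[[[0, 0, 0, 0, -0.26, 0, 0.6], [0, 0, 0, 0, -0.26, 0, 0.6], [0, 0.02, 0, -0.25, -0.26, 0.24, 0.6], [0, 0.04, 0, -0.5, -0.26, 0.48, 0.6], [0, 0.0754, 0, -0.7, -0.26, 0.67, 0.6], [0, 0.0754, 0, -0.9, -0.26, 0.86, 0.6], [0, 0.0754, 0, -0.95, -0.26, 0.92, 0.6], [0, 0.0754, 0, -0.95, -0.26, 0.92, 0.6], [0, 0.0754, 0, -0.95, -0.26, 0.92, 0.6], [0, 0.0754, 0, -0.95, -0.26, 0.92, 0.6], [0, 0.0754, 0, -0.95, -0.26, 0.92, 0.6], [0, 0.0754, 0, -0.95, -0.26, 0.92, 0.6]]]'

```text
time: 2.3
eef_pos: [0.4687, -0.0251, 0.3615]
eef_rot: [-1.57, -0.0, -1.481]
ft_force: [0.9, -1.6, -0.2]
width: 0.0512
```

```bash
python3 -c "
from h import *
row(.49,.045,.36,-1.481)"
```

```text
t 2.3 row [-0.0004, 0.0001, 0.0001, -0.1358, 0.0031, 0.055, 0.6] F [ 0.9 -1.6 -0.2] w 0.0512 pos [ 0.4687 -0.0251  0.3615]
```

>>> apply_moves --deltas '[[[0, 0, 0, -0.136, 0, 0.055, 0.6], [0, 0, 0, -0.136, 0, 0.055, 0.6], [0, 0, 0, -0.136, 0, 0.055, 0.6], [0, 0, 0, -0.136, 0, 0.055, 0.6]]]'

```text
time: 2.8
eef_pos: [0.4896, 0.0438, 0.3616]
eef_rot: [-1.57, -0.001, -1.482]
ft_force: [-0.0, 0.2, -0.6]
width: 0.0516
```

```bash
python3 -c "
from h import *
from station import *
import cv2,pickle
p=cams.grab_frame('wrist'); pickle.dump(p,open('w1.pkl','wb'))
print(p['mtx'],-p['R'].T@p['t'],p['R'],get_state()['eef_pos'])
cv2.imwrite('pics/w1.png',cv2.resize(p['color'],None,fx=1.4,fy=1.4))
q=[0.573,0.0385,0.0894]
for n,P in dict(e1=[-.118,.048,.1945],e2=[-.03,.048,.1945],tab=[-.08,-.018,.19],he=[-.01,0,.16]).items(): print(n,1.4*proj(p,world(q,P)))
"
```

```text
[[370.37708079   0.         282.51488891]
 [  0.         370.37708079 210.35004574]
 [  0.           0.           1.        ]] [0.56342459 0.05009186 0.50476737] [[ 0.0886462  -0.99606255  0.0011206 ]
 [-0.95514149 -0.0846851   0.28378365]
 [-0.28257136 -0.02622667 -0.95888768]] [0.48968699 0.04368915 0.36161592]
e1 [[338.89859294 321.28868511]]
e2 [[334.14497244 179.36503319]]
tab [[443.95949279 261.01688588]]
he [[414.34137775 143.46505671]]
```

View pics/w1.png

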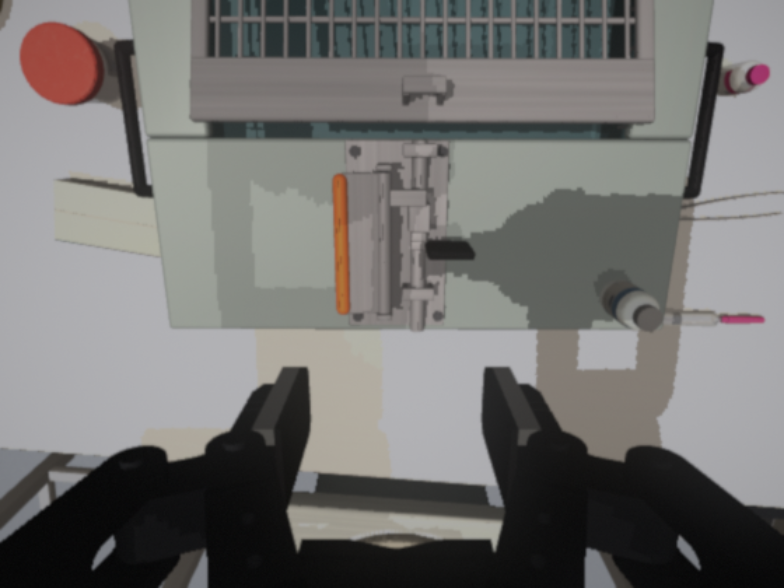

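```bash
cat > fit2.py <<'E'
from h import *
import pickle
from scipy.optimize import least_squares
p=pickle.load(open('w1.pkl','rb'))
C=np.array([[-.14,.175,.16],[-.14,-.175,.16],[-.01,.175,.16],[-.01,-.175,.16],[-.118,.048,.190],[-.03,.048,.190],[-.077,-.032,.207],[-.077,-.004,.207]])
m=np.array([[172,328],[672,328],[148,138],[690,138],[344,313],[340,175],[475,259],[431,259]])/1.4
f=lambda q:(proj(p,world(q,C))-m).ravel()
for k in (6,8,4):
    g=lambda q:f(q)[:2*k]
    r=least_squares(g,[.573,.0385,.09]); print(r.x.round(4),r.fun.reshape(-1,2).round(1).tolist())
q=least_squares(lambda q:f(q)[:12],[.573,.0385,.09]).x
print('tab',1.4*proj(p,world(q,[[-.083,-.004,.207],[-.083,-.032,.207],[-.077,-.004,.207],[-.083,-.018,.173]])))
for a in (.2,.25,.3,.35,.4): print(a,1.4*proj(p,world(q,[[.128-.135*np.cos(a),y,.16+.135*np.sin(a)] for y in(.13,-.13)])))
for h in(.16,.21):
  d=p['R'].T@np.linalg.inv(p['mtx'])@[ (648 if h>.2 else 620)/1.4,(317 if h>.2 else 298)/1.4,1]; c=-p['R'].T@p['t']; print('vial',c+d*(h-c[2])/d[2])
E
python3 fit2.py
```

```text
[0.5769 0.0351 0.0926] [[-0.5, 1.8], [-4.4, 0.4], [-1.8, 0.5], [3.8, -1.1], [1.4, 0.6], [1.0, -1.5]]
[0.5764 0.0351 0.0919] [[-0.6, 2.1], [-4.6, 0.9], [-1.9, 0.9], [3.6, -0.4], [1.2, 1.1], [0.9, -1.0], [1.7, -1.4], [-1.0, -1.3]]
[0.5772 0.0344 0.092 ] [[0.0, 1.5], [-3.8, 0.3], [-1.2, 0.1], [4.6, -1.2]]
tab [[429.70896163 266.46623291]
 [477.20710488 266.27679396]
 [429.86130148 256.49487481]
 [447.81569151 254.29134887]]
0.2 [[199.94097383 128.03524421]
 [645.33881807 126.25746438]]
0.25 [[195.49230892 124.98807856]
 [651.02766515 123.1698044 ]]
0.3 [[190.82499845 121.18681179]
 [656.990607   119.32606727]]
0.35 [[185.93525403 116.58710419]
 [663.2321081  114.68187923]]
0.4 [[180.8201046  111.14296069]
 [669.75556765 109.19121851]]
vial [ 0.47307312 -0.11500012  0.16      ]
vial [ 0.4759088  -0.11034406  0.21      ]
```

```bash
python3 -c "
import cv2,pickle
p=pickle.load(open('w1.pkl','rb'));i=p['color'][60:260,100:380];cv2.imwrite('pics/w1z.png',cv2.resize(i,None,fx=2.8,fy=2.8,interpolation=cv2.INTER_CUBIC))"
```

```text
(no output)
```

View pics/w1z.png

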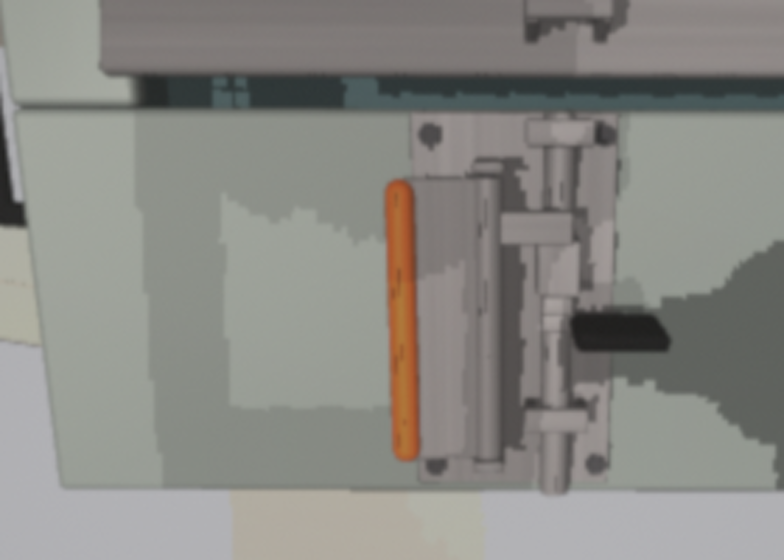

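```bash
cat >> h.py <<'E'
Q=[.5765,.0353,.092]
def crow(cx,cy,z,hand=0.6,q=Q):  # carrier xy, height of TCP above roof
    w=world(q,[cx,cy,0])[0]; row(w[0],w[1],.16+z,q[2]-np.pi/2,hand)
E
python3 -c "
from h import *
crow(.018,0,.10);crow(.018,0,.05);crow(.018,0,0)"
```

```text
t 2.85 row [-0.0003, -0.0011, 0.0003, 0.0318, 0.2035, 0.2073, 0.6] F [-0.7  0.4 -0.1] w 0.0511 pos [0.4897 0.0437 0.3616]
t 2.85 row [-0.0003, -0.0011, 0.0003, 0.0317, 0.3035, 0.2071, 0.6] F [-0.7  0.4 -0.1] w 0.0511 pos [0.4897 0.0437 0.3616]
t 2.85 row [-0.0003, -0.0011, 0.0003, 0.0316, 0.4035, 0.207, 0.6] F [-0.7  0.4 -0.1] w 0.0511 pos [0.4897 0.0437 0.3616]
```

>>> apply_moves --deltas '[[[0, -0.001, 0, 0.032, 0.1, 0.1, 0.6], [0, -0.001, 0, 0.032, 0.2, 0.207, 0.6], [0, -0.001, 0, 0.032, 0.2, 0.207, 0.6], [0, -0.001, 0, 0.032, 0.3, 0.207, 0.6], [0, -0.001, 0, 0.032, 0.3, 0.207, 0.6]]]'

```text
time: 3.48
eef_pos: [0.5917, 0.0357, 0.2093]
eef_rot: [-1.576, -0.001, -1.48]
ft_force: [-0.6, -0.4, 1.9]
width: 0.0508
```

```bash
python3 -c "
from h import *
from station import *
import cv2
p=cams.grab_frame('wrist');cv2.imwrite('pics/w2.png',p['color'])
crow(.018,0,.02);crow(.018,0,0)"
```

```text
t 3.52 row [0.0005, -0.0004, 0.0003, -0.0018, 0.0635, 0.0027, 0.6] F [1.1 0.8 0.1] w 0.0512 pos [0.5932 0.036  0.2118]
t 3.52 row [0.0005, -0.0004, 0.0003, -0.0018, 0.1035, 0.0027, 0.6] F [1.1 0.8 0.1] w 0.0512 pos [0.5932 0.036  0.2118]
```

View pics/w2.png

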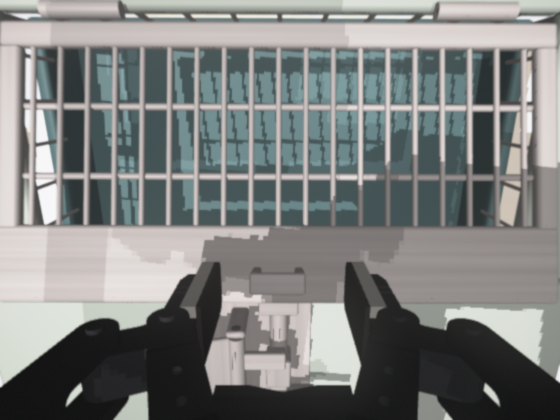

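>>> apply_moves --deltas '[[[0, 0, 0, -0.002, 0.01, 0.003, 0.6], [0, 0, 0, -0.002, 0.02, 0.003, 0.6], [0, 0, 0, -0.002, 0.03, 0.003, 0.6], [0, 0, 0, -0.002, 0.04, 0.003, 0.6], [0, 0, 0, -0.002, 0.05, 0.003, 0.6], [0, 0, 0, -0.002, 0.06, 0.003, 0.6]]]'

```text
time: 4.28
eef_pos: [0.5945, 0.0371, 0.1815]
eef_rot: [-1.573, -0.001, -1.48]
ft_force: [-0.7, 0.4, 1.9]
width: 0.0509
```

>>> apply_moves --deltas '[[[0, 0, 0, 0, 0.01, 0, 0.6], [0, 0, 0, 0, 0.02, 0, 0.6], [0, 0, 0, 0, 0.025, 0, 0.6]]]'

```text
time: 4.65
eef_pos: [0.5942, 0.0371, 0.1685]
eef_rot: [-1.573, -0.001, -1.48]
ft_force: [-1.9, -0.3, 1.1]
width: 0.0511
```

>>> apply_moves --deltas '[[[0, 0, 0, 0, 0.004, 0, 0.6], [0, 0, 0, 0, 0.008, 0, 0.6], [0, 0, 0, 0, 0.012, 0, 0.6]]]'

```text
time: 5.03
eef_pos: [0.5942, 0.0371, 0.1624]
eef_rot: [-1.573, -0.001, -1.48]
ft_force: [-2.0, 0.7, 2.2]
width: 0.0511
```

>>> apply_moves --deltas '[[[0, 0, 0, 0, 0.004, 0, 0.6], [0, 0, 0, 0, 0.008, 0, 0.6]]]'

```text
time: 5.28
eef_pos: [0.5942, 0.0371, 0.1583]
eef_rot: [-1.573, -0.001, -1.48]
ft_force: [-1.6, 0.2, 1.5]
width: 0.0512
```

```bash
python3 -c "
from h import *
from station import *
import cv2
p=cams.grab_frame('wrist');cv2.imwrite('pics/w3.png',p['color'])
p=cams.grab_frame('scene');cv2.imwrite('pics/s3.png',cv2.resize(p['color'][110:310,170:410],None,fx=3,fy=3,interpolation=cv2.INTER_CUBIC))
crow(.018,0,0)"
```

```text
t 5.38 row [0.0007, -0.0004, 0.0002, 0.0003, -0.0036, 0.0002, 0.6] F [-0.7  0.2 -0.7] w 0.0513 pos [0.5943 0.0371 0.1582]
```

View pics/w3.png

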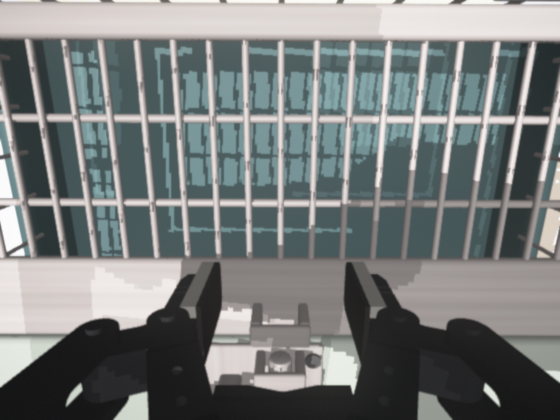

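View pics/s3.png

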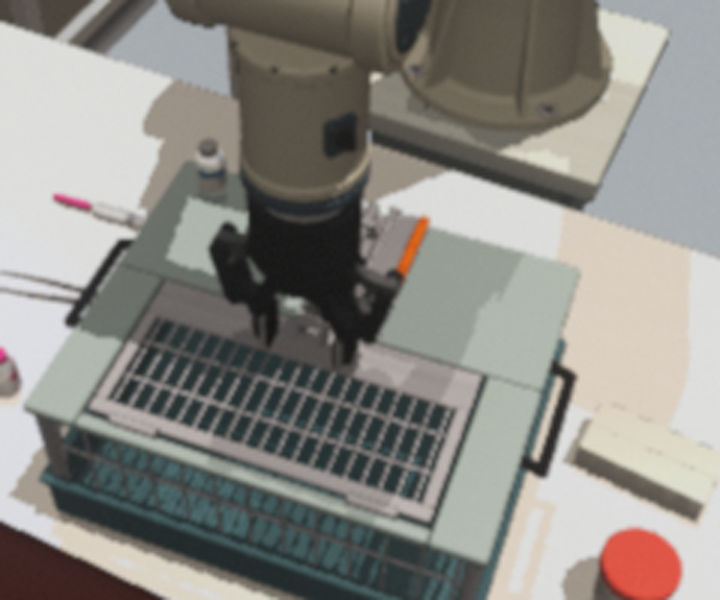

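>>> apply_moves --deltas '[[[0, 0, 0, 0, 0.004, 0, 0.6], [0, 0, 0, 0, 0.006, 0, 0.6]]]'

```text
time: 5.62
eef_pos: [0.5946, 0.0371, 0.1565]
eef_rot: [-1.572, -0.001, -1.48]
ft_force: [-7.4, -1.2, 20.4]
width: 0.0511
```

>>> apply_moves --deltas '[[[0, 0, 0, 0, 0.003, 0, 0.6], [0, 0, 0, 0, 0.005, 0, 0.6]]]'

```text
time: 5.88
eef_pos: [0.5947, 0.0371, 0.1564]
eef_rot: [-1.572, -0.001, -1.48]
ft_force: [-12.1, -1.3, 31.0]
width: 0.051
```

```bash
python3 -c "
from h import *
crow(.018,0,.09);crow(-.099,.015,.09)"
```

```text
t 5.88 row [0.0003, -0.0004, 0.0002, 0.0004, -0.1872, -0.0007, 0.6] F [-12.1  -1.3  31. ] w 0.051 pos [0.5947 0.0371 0.1564]
t 5.88 row [0.0003, -0.0004, 0.0002, -0.0293, -0.187, -0.2347, 0.6] F [-12.1  -1.3  31. ] w 0.051 pos [0.5947 0.0371 0.1564]
```

>>> apply_moves --deltas '[[[0, 0, 0, 0, -0.04, 0, 0.6], [0, 0, 0, 0, -0.12, 0, 0.6], [0, 0, 0, 0, -0.187, 0, 0.6], [0, 0, 0, 0, -0.187, 0, 0.6], [0, 0, 0, -0.015, -0.187, -0.1, 0.6], [0, 0, 0, -0.029, -0.187, -0.2, 0.6], [0, 0, 0, -0.029, -0.187, -0.235, 0.6], [0, 0, 0, -0.029, -0.187, -0.235, 0.6], [0, 0, 0, -0.029, -0.187, -0.235, 0.6]]]'

```text
time: 7.0
eef_pos: [0.4779, 0.041, 0.2501]
eef_rot: [-1.571, -0.001, -1.48]
ft_force: [0.5, 0.5, 0.2]
width: 0.0509
```

```bash
python3 -c "
from h import *
from station import *
import cv2,pickle
p=cams.grab_frame('wrist');pickle.dump(p,open('w4.pkl','wb'));cv2.imwrite('pics/w4.png',cv2.resize(p['color'],None,fx=1.4,fy=1.4))
t=cams.grab_frame('top');cv2.imwrite('pics/t4.png',cv2.resize(t['color'][120:260,190:370],None,fx=4,fy=4,interpolation=cv2.INTER_CUBIC))
print(1.4*proj(p,world(Q,[[-.118,.048,.190],[-.03,.048,.190],[-.0785,-.032,.207],[-.0785,-.004,.207],[-.01,.13,.16],[-.01,-.13,.16]])))
crow(-.099,.015,.06)"
```

```text
[[316.53012582 371.31112835]
 [306.056473   158.64926993]
 [518.8110338  293.55969196]
 [444.04965137 293.70989768]
 [121.74565436 107.88560821]
 [735.22595149 106.7477453 ]]
t 7.1 row [0.0002, -0.0005, 0.0002, -0.0006, 0.0598, -0.0023, 0.6] F [-0.3  0.1  0.2] w 0.0515 pos [0.4777 0.041  0.2499]
```

View pics/w4.png

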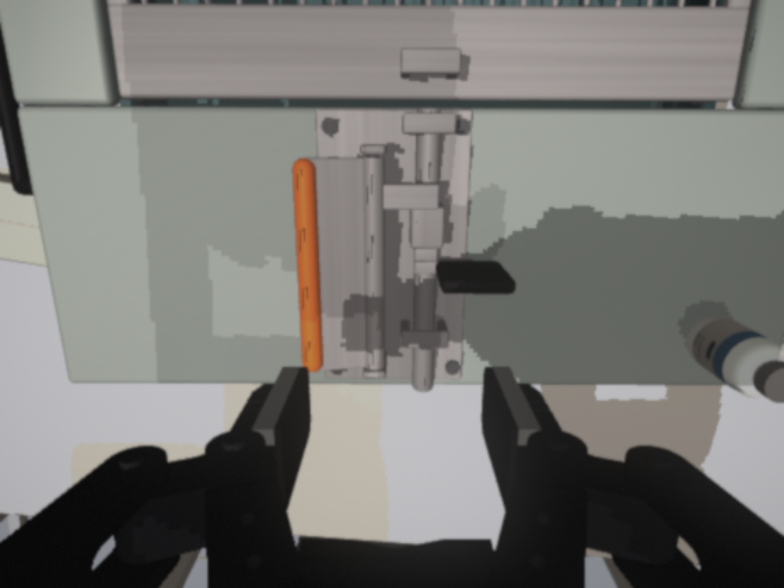

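View pics/t4.png

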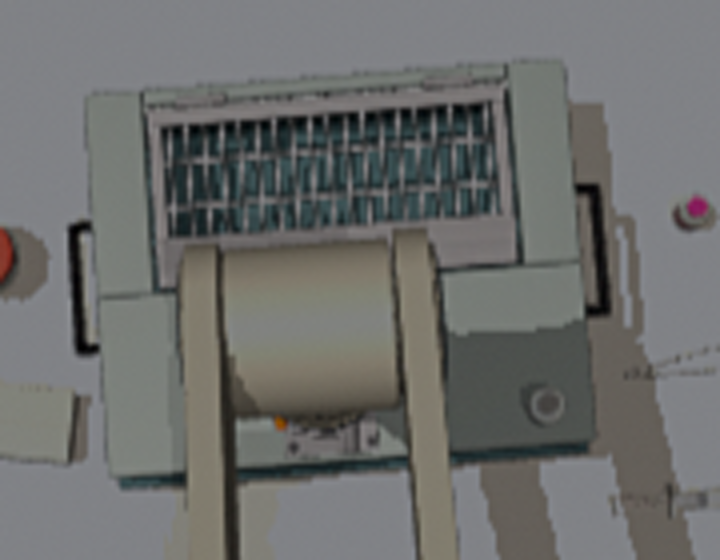

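>>> apply_moves --deltas '[[[0, 0, 0, -0.004, 0.04, -0.002, 0.6], [0, 0, 0, -0.004, 0.08, -0.002, 0.6], [0, 0, 0, -0.004, 0.1, -0.002, 0.6], [0, 0, 0, -0.004, 0.105, -0.002, 0.6], [0, 0, 0, -0.004, 0.105, -0.002, 0.6]]]'

```text
time: 7.72
eef_pos: [0.477, 0.0429, 0.1977]
eef_rot: [-1.571, -0.001, -1.48]
ft_force: [0.3, 0.1, 0.2]
width: 0.0512
```

```bash
python3 -c "
from h import *
from station import *
import cv2,pickle
p=cams.grab_frame('wrist');cv2.imwrite('pics/w5.png',cv2.resize(p['color'],None,fx=1.4,fy=1.4))
t=cams.grab_frame('scene');cv2.imwrite('pics/s5.png',cv2.resize(t['color'][130:250,220:380],None,fx=5,fy=5,interpolation=cv2.INTER_CUBIC))
crow(-.099,.017,.021)"
```

```text
t 7.83 row [-0.0001, -0.0005, 0.0002, -0.0007, 0.0339, -0.0013, 0.6] F [-1.3  1.3 -0.2] w 0.0512 pos [0.477  0.0429 0.198 ]
```

View pics/w5.png

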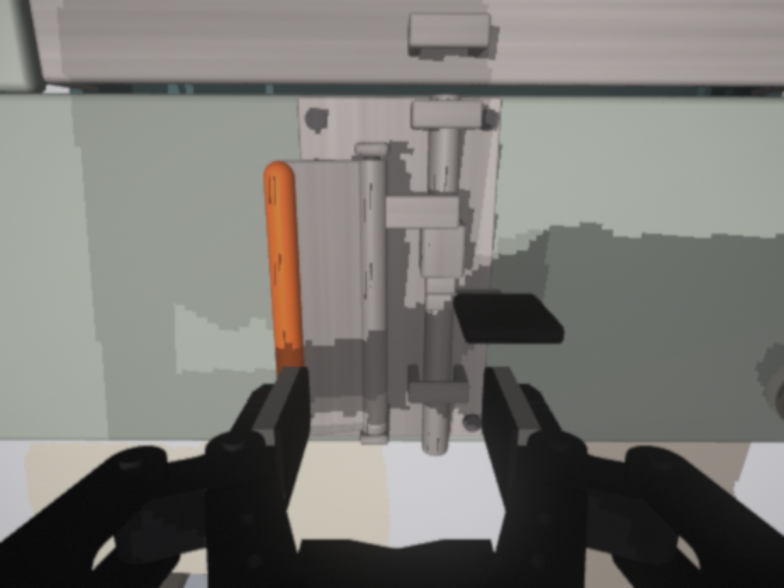

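View pics/s5.png

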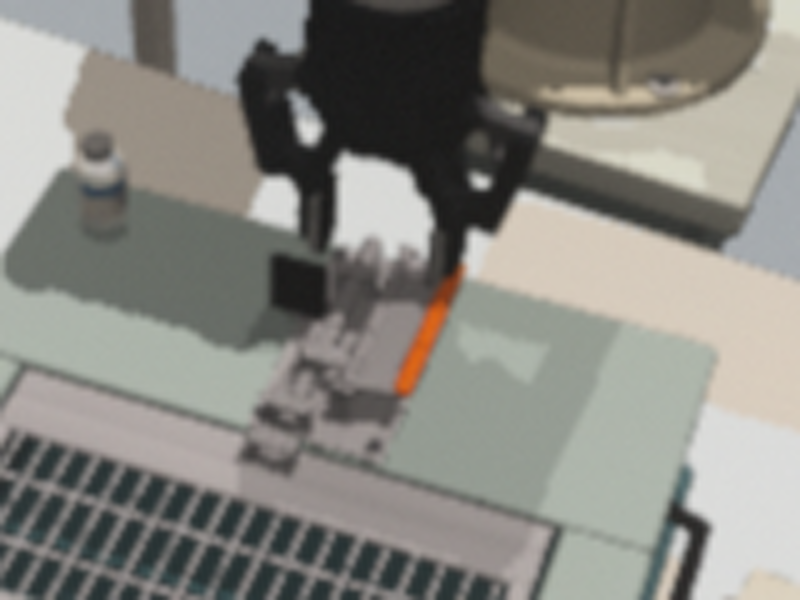

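>>> apply_moves --deltas '[[[0, 0, 0, -0.001, 0.008, -0.001, 0.6], [0, 0, 0, -0.001, 0.014, -0.001, 0.6], [0, 0, 0, -0.001, 0.02, -0.001, 0.6], [0, 0, 0, -0.001, 0.026, -0.001, 0.6], [0, 0, 0, -0.001, 0.026, -0.001, 0.6]]]'

```text
time: 8.45
eef_pos: [0.4767, 0.0434, 0.185]
eef_rot: [-1.57, -0.001, -1.48]
ft_force: [0.7, 1.2, 5.1]
width: 0.0515
```

>>> apply_moves --deltas '[[[0, 0, 0, 0, 0.004, 0, 0.6], [0, 0, 0, 0, 0.008, 0, 0.6], [0, 0, 0, 0, 0.008, 0, 0.6]]]'

```text
time: 8.82
eef_pos: [0.4768, 0.0436, 0.181]
eef_rot: [-1.57, -0.0, -1.481]
ft_force: [-0.8, 3.3, 5.5]
width: 0.0512
```

```bash
python3 -c "
from h import *
from station import *
import cv2,pickle
for i in range(3): print(get_state()['ft_force'])
p=cams.grab_frame('wrist');cv2.imwrite('pics/w6.png',cv2.resize(p['color'],None,fx=1.4,fy=1.4))
t=cams.grab_frame('scene');cv2.imwrite('pics/s6.png',cv2.resize(t['color'][130:250,220:380],None,fx=5,fy=5,interpolation=cv2.INTER_CUBIC))
crow(-.099,.017,.021)"
```

```text
[-0.81802165  3.32815735  5.45960328]
[-0.81802165  3.32815735  5.45960328]
[-0.81802165  3.32815735  5.45960328]
t 8.93 row [-0.0003, -0.0006, 0.0001, 0.0009, 0.0001, -0.0009, 0.6] F [-0.   3.4  6. ] w 0.0514 pos [0.4768 0.0436 0.1811]
```

View pics/w6.png

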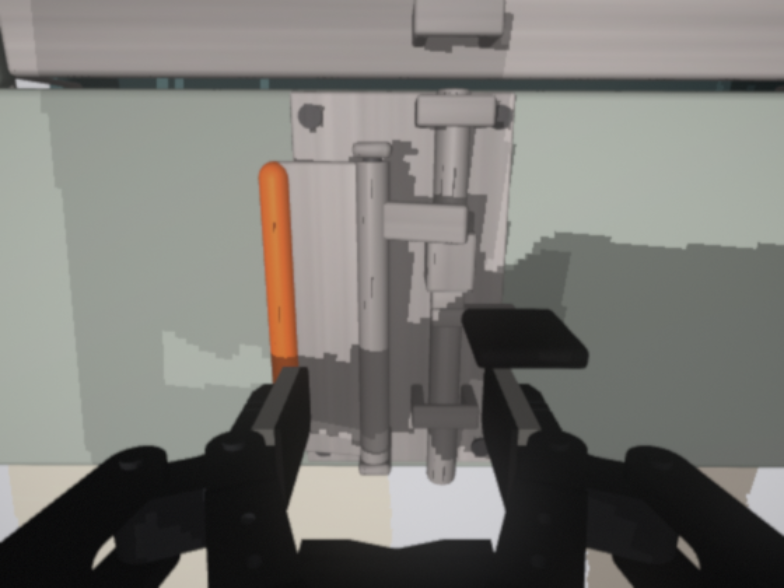

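View pics/s6.png

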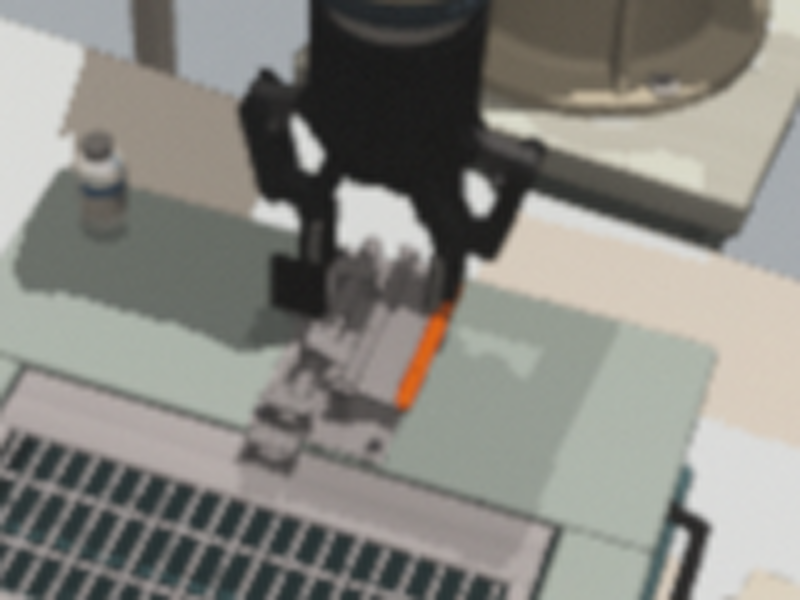

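>>> apply_moves --deltas '[[[0, 0, 0, 0, 0, 0.008, 0.6], [0, 0, 0, 0, 0, 0.016, 0.6], [0, 0, 0, 0, 0, 0.024, 0.6], [0, 0, 0, 0, 0, 0.03, 0.6]]]'

```text
time: 9.43
eef_pos: [0.4902, 0.0442, 0.1806]
eef_rot: [-1.573, -0.001, -1.48]
ft_force: [-6.8, -2.2, 6.9]
width: 0.0513
```

>>> apply_moves --deltas '[[[0, 0, 0, 0, 0, 0.006, 0.6], [0, 0, 0, 0, 0, 0.012, 0.6]]]'

```text
time: 9.68
eef_pos: [0.4946, 0.044, 0.1801]
eef_rot: [-1.577, -0.003, -1.48]
ft_force: [-7.1, -2.4, 6.5]
width: 0.0515
```

>>> apply_moves --deltas '[[[0, 0, 0, 0, 0, 0.006, 0.6], [0, 0, 0, 0, 0, 0.012, 0.6]]]'

```text
time: 9.93
eef_pos: [0.4988, 0.0436, 0.1796]
eef_rot: [-1.581, -0.004, -1.479]
ft_force: [-6.1, -3.2, 7.4]
width: 0.0512
```

```bash
python3 -c "
from h import *
from station import *
import cv2,pickle
p=cams.grab_frame('wrist');cv2.imwrite('pics/w7.png',cv2.resize(p['color'],None,fx=1.4,fy=1.4))
crow(-.0635,.017,.021)"
```

```text
t 9.97 row [0.0032, -0.0001, 0.0013, -0.0031, -0.0031, 0.0254, 0.6] F [-5.  -3.3  6.5] w 0.0512 pos [0.4992 0.0437 0.1796]
```

View pics/w7.png

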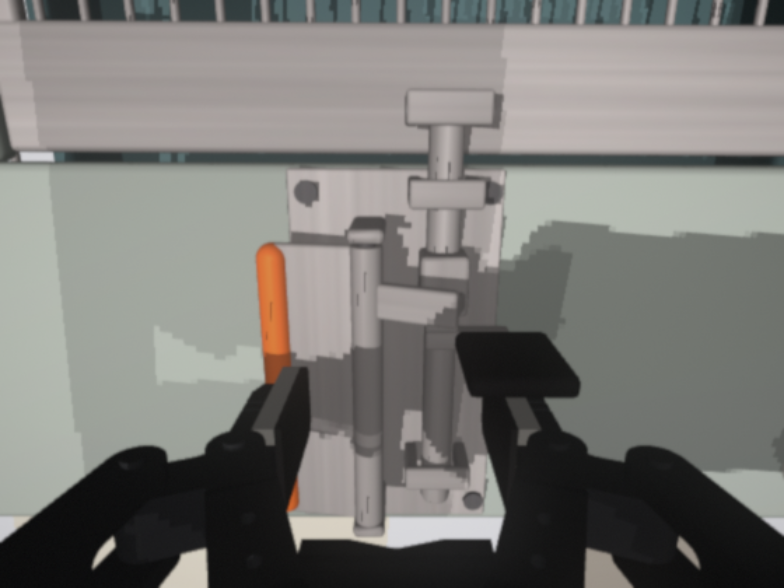

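>>> apply_moves --deltas '[[[0.001, 0, 0.0005, -0.001, -0.001, 0.006, 0.6], [0.002, 0, 0.001, -0.002, -0.0015, 0.012, 0.6], [0.003, 0, 0.001, -0.003, -0.002, 0.018, 0.6]]]'

```text
time: 10.35
eef_pos: [0.5058, 0.0445, 0.1797]
eef_rot: [-1.576, -0.003, -1.478]
ft_force: [-7.4, -7.0, 5.2]
width: 0.051
```

>>> apply_moves --deltas '[[[0, 0, 0, 0, 0, 0.005, 0.6], [0, 0, 0, 0, 0, 0.01, 0.6]]]'

```text
time: 10.6
eef_pos: [0.5086, 0.0442, 0.1791]
eef_rot: [-1.581, -0.004, -1.478]
ft_force: [-7.9, -2.9, 8.5]
width: 0.0513
```

```bash
python3 -c "
from h import *
from station import *
import cv2,pickle
p=cams.grab_frame('wrist');cv2.imwrite('pics/w8.png',cv2.resize(p['color'],None,fx=1.4,fy=1.4))
crow(-.0635,.017,.021)"
```

```text
t 10.65 row [0.0032, 0.0003, 0.0014, -0.0039, -0.0038, 0.0058, 0.6] F [-6.5 -2.4  6.6] w 0.0509 pos [0.509  0.0442 0.1791]
```

View pics/w8.png

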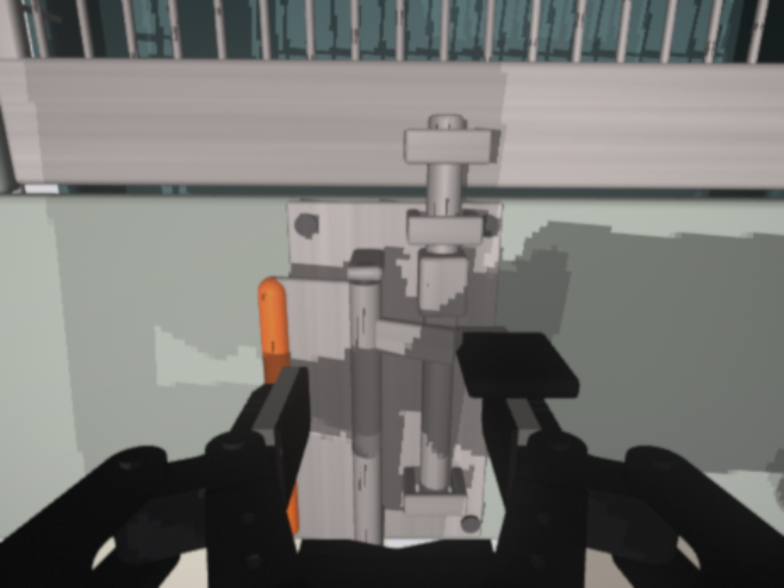

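>>> apply_moves --deltas '[[[0.003, 0, 0.001, -0.002, -0.002, 0.004, 0.6], [0.003, 0, 0.001, -0.003, -0.003, 0.008, 0.6]]]'

```text
time: 10.9
eef_pos: [0.5098, 0.0446, 0.1796]
eef_rot: [-1.578, -0.003, -1.477]
ft_force: [-10.9, -8.1, 6.1]
width: 0.051
```

>>> apply_moves --deltas '[[[0, 0, 0, 0, 0, 0.004, 0.6], [0, 0, 0, 0, 0, 0.006, 0.6]]]'

```text
time: 11.15
eef_pos: [0.5098, 0.0442, 0.1792]
eef_rot: [-1.584, -0.004, -1.477]
ft_force: [-14.6, -1.8, 16.2]
width: 0.0513
```

```bash
python3 -c "
from h import *
from station import *
import cv2,pickle
p=cams.grab_frame('wrist');pickle.dump(p,open('w9.pkl','wb'));cv2.imwrite('pics/w9.png',cv2.resize(p['color'],None,fx=1.4,fy=1.4))
print(1.4*proj(p,world(Q,[[-.007,.13,.16],[-.01,0,.16],[.010,0,.175],[.014,0,.175],[.019,0,.175],[-.03,.048,.185]])))
crow(-.0635,.017,.021)"
```

```text
[[ 18.37995739 192.29457153]
 [442.46991943 202.45454832]
 [449.58602379 134.92599298]
 [450.06782329 119.28740279]
 [450.68182625  99.35765853]
 [273.60197237 287.55459208]]
t 11.2 row [0.0044, 0.0005, 0.0012, -0.0039, -0.0036, 0.0042, 0.6] F [-12.3  -1.8  14.2] w 0.0516 pos [0.5098 0.0442 0.1792]
```

View pics/w9.png

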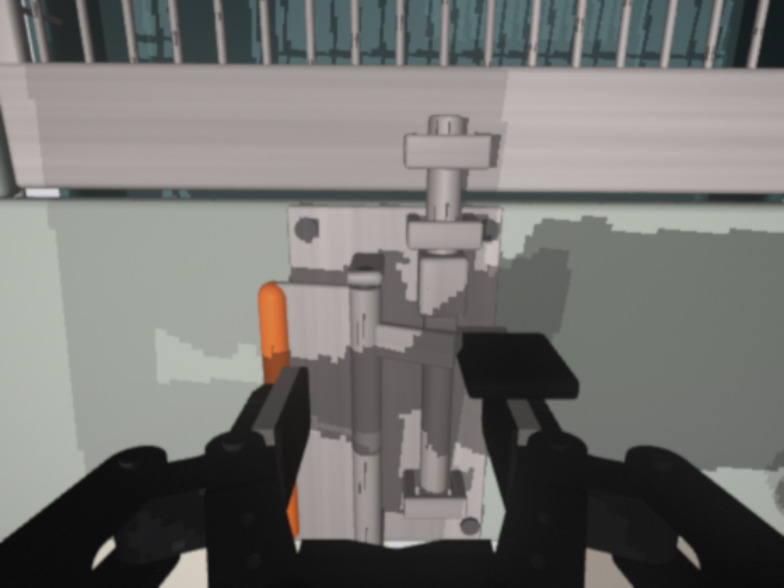

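>>> apply_moves --deltas '[[[0, 0, 0, 0, -0.002, -0.006, 0.6], [0, 0, 0, 0, -0.002, -0.01, 0.6], [0, 0, 0, 0, -0.01, -0.012, 0.6], [0, 0, 0, 0, -0.03, -0.012, 0.6], [0, 0, 0, 0, -0.06, -0.012, 0.6], [0, 0, 0, 0, -0.12, -0.012, 0.6], [0, 0, 0, 0, -0.16, -0.012, 0.6], [0, 0, 0, 0, -0.16, -0.012, 0.6]]]'

```text
time: 12.2
eef_pos: [0.5055, 0.0443, 0.2609]
eef_rot: [-1.582, -0.004, -1.477]
ft_force: [-0.1, 0.0, -0.1]
width: 0.0507
```

```bash
python3 -c "
from h import *
from station import *
import cv2,pickle
p=cams.grab_frame('wrist');pickle.dump(p,open('w10.pkl','wb'));cv2.imwrite('pics/w10.png',cv2.resize(p['color'],None,fx=1.4,fy=1.4))
t=cams.grab_frame('scene');cv2.imwrite('pics/s10.png',cv2.resize(t['color'][130:250,220:380],None,fx=5,fy=5,interpolation=cv2.INTER_CUBIC))
print(1.4*proj(p,world(Q,[[-.007,.13,.16],[-.01,0,.16],[.010,0,.175],[.014,0,.175],[.019,0,.175],[-.03,.048,.190],[-.118,.048,.190]])))
crow(-.0635,.017,.021)"
```

```text
[[141.78394827 163.56172362]
 [427.50740659 170.64577947]
 [430.69762779 124.01185716]
 [430.90304171 113.89447047]
 [431.16299407 101.09086572]
 [314.97918095 225.0588562 ]
 [323.4400148  414.05125504]]
t 12.3 row [0.0046, 0.0005, 0.0012, -0.0038, 0.1556, 0.0172, 0.6] F [-0.6  0.7 -0.4] w 0.051 pos [0.5044 0.0441 0.2589]
```

View pics/w10.png

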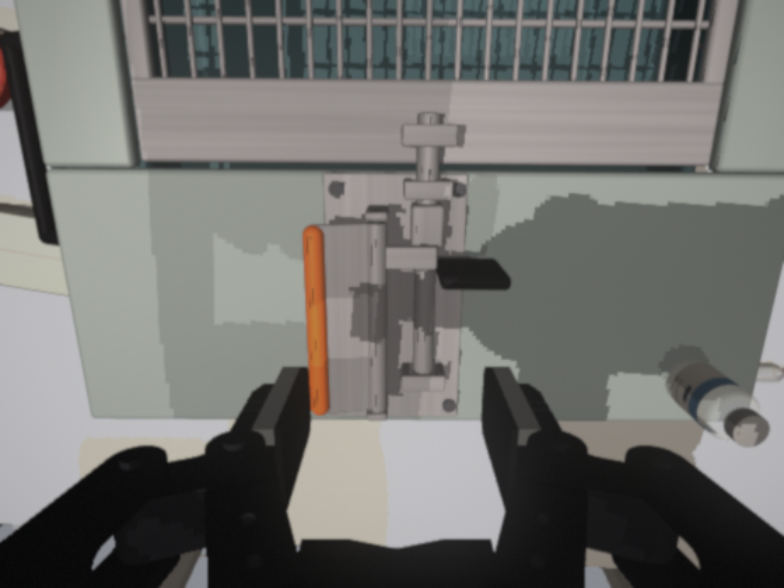

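View pics/s10.png

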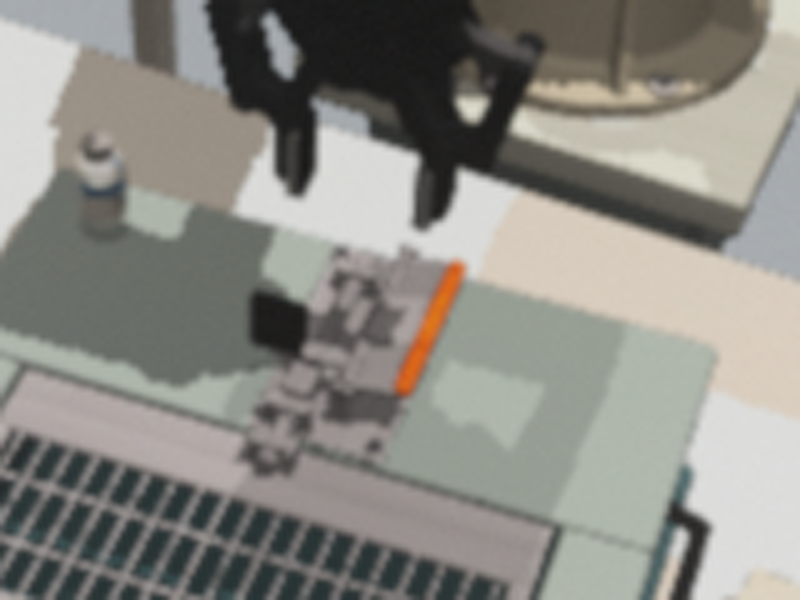

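>>> apply_moves --deltas '[[[0, 0, 0, 0, -0.08, 0, 0.6], [0, 0, 0, 0, -0.12, 0, 0.6], [0, 0, 0, 0, -0.12, 0, 0.6], [0, 0, 0, 0, -0.12, 0, 0.6]]]'

```text
time: 12.8
eef_pos: [0.5044, 0.0444, 0.3173]
eef_rot: [-1.588, -0.004, -1.477]
ft_force: [0.2, 0.5, -0.4]
width: 0.0512
```

```bash
python3 -c "
from station import *
print(get_state()['ft_force'],close_job())"
```

```text
the job is handed in; nothing more can be done
[ 0.1624983   0.51357081 -0.36208236] None
```

I pushed the hatch shut with both fingertips beside the keeper. Then I held the catch down with the left fingertip, slid the bolt home with the right one, backed off, and lifted clear. The job was handed in at about 12.8 s, and no verdict is reported.

What my last checks showed:
- **Hatch:** it stopped firmly at roof height under about 31 N, and the later pictures show it level with the roof.
- **Bolt:** it ran until it stopped. Its tip is through the keeper at about carrier x = 14–15 mm, roughly 21 mm past the hatch edge. The collar sits against the front guide.
- **Catch:** the orange edge is back at its starting position in the scene picture, with the tooth down behind the collar.
- **Surroundings:** the carrier and the roof vial look unmoved in the pictures. I compared these by eye only and did not measure the things around the carrier again.
- **Robot:** it touches nothing, with the force near zero.

The carrier pose from the fixed cameras disagreed with the wrist camera by about 4 mm. I used the wrist-camera value with a further 2 mm sideways correction. The tool also tilted by about 0.01–0.02 rad during the slide, which did no visible harm.

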